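# Close the seal case and hold the bench mirror upright

## Robot

A 6-joint arm with a two-finger parallel gripper is mounted at the origin on the work surface. World frame = base frame: x ahead of the robot, y to its left, z up, the work surface at z = 0. Lengths are in mm, angles in rad, forces in N, time in s.
With the tool pointing down it reaches from about 350 to 725 mm from the base axis. Payload 4.3 kg.
Tool frame: the origin (TCP) lies at the very end of the fingers, on their centre line; the grasp point (between the pads) lies 19 mm behind it; z points along the fingers, y is the line along which they close (so a half turn about z gives the same grasp; the last joint's range is limited). The gripper opens to 85 mm and grips with 20 to 120 N. Pads are 22 mm wide; open, the fingers measure 114 mm over their backs; the gripper's body (76 mm by 85 mm) begins 54 mm behind the grasp point. The pads swing forward as they close: fully open they stand 13 mm farther back than shut.
Start: joints at [1.053, 0.377, 0.081, 1.274, 0, 1.46], TCP at [228.05, 527.882, 231.329] pointing down, gripper open.
Joint ranges: [-2.72, 2.72], [-0.84, 1.66], [-1.02, 1.22], [-1.77, 2.12], [-1.37, 1.28], [-3.14, 3.14]. Speed limits (rad/s): [2.57, 2.57, 3.14, 3.14, 3.14, 3.14].

## Interface

Orientations are given as a unit quaternion [x, y, z, w].
In Python, from cell import sensors, eyes, workorder gives the robot as it stands.
- The arm moves only by the tool carry_out, never from a script. Its argument "deltas" is a list of rows, each a list of 5 numbers: the shift along the tool's x, y, z in mm, then the turn about the tool's z in degrees, then the closure, from -1 (fully open) to 1 (shut). A call has 1 to 5 rows; each row shifts and turns the commanded pose from where the row before left it, along the tool's axes as they then stand; what a row does not reach is not made up. A row lasts 1/8 s, in which the tool goes at most 62.5 mm and 10.7 degrees, less where a joint would pass 70% of its speed; a pose out of reach is approached as far as the arm can. A call is refused whole if a number of a shift passes 62.5 or a number of a turn 10.7, either way. A call with a gripper value outside its range is refused whole. The fingers move at their own pace and stop on an object; the grip force is fixed at half the most. Time passes only in rows, so rows that do not move let the fingers close. It gives the time, the measured TCP pose, the force, the opening and the grip force at its end, in the units of the state.
- sensors.read_state(): the state, without advancing time (a new reading comes with each control period).
- eyes.read_camera(name): name is "side" or "top" or "wrist"; returns a dict with "img" (420x560x3 uint8, red, green, blue), "camera_matrix" (3x3 intrinsics, pixels), "k1" (the pictures are not rectified: a ray, as slopes to the right and down, at radius r is drawn at 1 + k1 r^2 times it, then the intrinsics apply), "extrinsics" (4x4, takes a point from camera to world coordinates); the wrist camera has in their place "mount" (4x4, takes a point from camera to tool coordinates, whose origin is the TCP and whose axes are the flange's). Camera axes: x right, y down, z forward; pixel columns grow to the right and rows downward; lengths in mm; the calibration is good to about 2 mm. A picture is of the moment at which its call begins: read the wrist's pose just before it. There is no depth.
- workorder.close_job(): hands the job in; it is judged then, once.
The state is a dict: "t": time; "q": joint angles; "qvel": joint speeds; "joint_efforts": joint torques, N m; "eef_pos": TCP position; "orientation": TCP orientation; "wrist_force": force on the tool from outside, world axes, zero at the start; "moment": the same for the moment, N m; "grip_width": opening from 0.0 (shut) to 1.0 (fully open); "grasp_force": force on a finger pad.
Only numpy, scipy, OpenCV 4.12 (cv2) and the standard library are available. Lean on these libraries where they do the work, as an engineer would, in place of code of your own. Each camera call takes 0.05 s, during which the arm holds its last target. There are 200 camera calls.

## Task

Get the seal carver's bench ready for checking the seal in the vise: first lower the lid of the wooden seal case gently until it is fully shut, without letting it drop, so that no dust reaches the finished seals. Then swing the loose bench mirror, which has flopped over, up to its balance point where it stands upright, and hold it still there with the fingers, because it falls one way or the other if let go: finish while still holding it, with the case shut and everything else left where it was.

Things in the scene. Friction and masses are not known exactly. Their poses are not given: they have to be found in the camera images.
- case: open wooden seal case fixed to the bench, 110 x 110 x 50 mm high, seals inside; origin at the centre of its underside, z up; its -x side is the front, where the lid's knob comes down; lid hinge along y at the far (+x) rim. It stands left or right, the mirror on the other side, both turned by up to 0.3 rad
- lid (a joint): angle of the case's plain wooden lid (110 x 110 x 12 mm, 0.12 kg): 0 = shut, grows as it opens, 1.57 = standing upright, stop at 1.9. It starts between 1.25 and 1.8. The hinge has slight friction that keeps it where it is above about 1.2 rad; below that the lid falls shut unless held
- lid_hinge (a point): point on the lid's hinge axis, mid-width, 50 mm above the bench; fixed; axes as the case's
- lid_knob (a point): centre of the lid's brass knob, a bar 16 mm thick, 24 mm long, parallel to the hinge, on a 10 mm wide neck 30 mm beyond the lid's free edge. Lid shut, it is 140 mm from lid_hinge along the case's -x and 6 mm higher (56 mm above the bench). Pinch its flat ends from above, fingers closing parallel to the hinge, at any lid angle: the lid turns between the fingers
- stand: wooden mirror stand fixed to the bench: base plate 120 x 190 x 16 mm and two posts 66 mm high either side of the mirror; origin at the centre of its underside, z up, its y axis along the mirror hinge
- mirror (a joint): tilt of the bench mirror (silvered both sides, dark wooden frame 150 mm wide, 140 high, 12 thick, 0.32 kg) about its bottom hinge: 0 = upright, its balance point; positive = top leaning to the stand's +x (away from the robot), negative = towards the robot; stops at -0.65 and 0.65. The hinge is free, lightly damped: unheld it falls to a stop
- mirror_hinge (a point): point on the mirror's hinge axis, mid-width, 55 mm above the bench; fixed; axes as the stand's
- mirror_knob (a point): centre of the brass knob on the mirror's top: a bar 16 mm thick, 24 mm long, parallel to the hinge, on a 10 mm wide neck; 180 mm from the hinge, 30 mm beyond the frame's top edge, so 235 mm above the bench when upright. Pinch its flat ends from above, fingers closing parallel to the hinge, at any tilt: the mirror turns between the fingers
- vise: small light-wood seal vise with a green stone clamped in it, about 145 x 75 x 70 mm high, loose; origin at the centre of its underside
- brush: dusting brush lying at the back of the bench, loose; leave alone
- round_stone: dark red stone cylinder, 40 mm diameter, 55 mm high, on the left, loose; leave alone
- yellow_stone: yellow stone block 50 x 50 x 45 mm on the left, loose; leave alone
- pen_pot: blue ceramic pot, 76 mm diameter, 100 mm high, at the back right, loose; leave alone
- dark_stone: dark pebble-like stone 90 x 35 x 22 mm on the right, loose; leave alone
- marker: red marker pen 135 mm long, 11 mm thick, on the right, loose; leave alone
There are look-alikes about, which are no part of the job. Leave any purple look-alike of the stand alone.

How it is judged (in metres and radians):
On the way, in this order (a step that is already met when the one before it is completed fails the run):
1. the seal case's lid is lowered shut (value of joint lid below 0.04 rad), for 0.2 s.
2. the mirror is held at its balance point by the fingers (value of joint mirror between -0.08 and 0.08 rad and contact force between the fingers and mirror above 0.5 N), for 0.3 s.
At the end, for the whole second after the job is handed in: The lid is shut (within 0.04 rad); the mirror stands within 0.08 rad of its upright balance point, still (under 0.1 rad/s), and the fingers are on it with more than 0.5 N (all of step 2 and value of joint lid below 0.04 rad and velocity of joint mirror between -0.1 and 0.1 rad/s); the arm keeps its last pose, push and grip.
It fails at once if the lid is dropped or slammed (it closes faster than 3 rad/s) (velocity of joint lid below -3 rad/s).
It fails at once if another thing on the bench is moved by more than 30 mm (distance of any of vise, brush, round_stone, yellow_stone, pen_pot, dark_stone, marker from where it was at the start of the episode above 0.03 m).
It also fails if it takes over 56 s, if anything falls off the work surface, if the arm or the gripper's body presses on something with over 40 N, if the wrist force passes 120 N, or if a joint passes its speed limit or range.

## Working session

There is one attempt and no reset: what is moved stays moved. The work goes in short steps, Python scripts to look and compute and a tool call to move; the robot and the scene stay as the last step left them, time stands still between calls to the robot, and variables do not carry over. Pictures are saved under pics/ and viewed, at most 10 in all, crops included, and the job is handed in when it is done.

Besides the shell and the picture viewer there is one more tool, called by a JSON object that holds its "api" and its "payload". carry_out: Moves the arm, as the interface text tells. Its arguments: {"type":"object","properties":{"deltas":{"type":"array","items":{"type":"array","items":{"type":"number"}}}},"required":["deltas"]}

```bash
mkdir -p pics; cat > h.py <<'E'
import numpy as np, cv2
from cell import sensors, eyes, workorder
from scipy.spatial.transform import Rotation as R
def cam(n):
    s=sensors.read_state(); c=eyes.read_camera(n)
    if n=="wrist":
        T=np.eye(4);T[:3,:3]=R.from_quat(s["orientation"]).as_matrix();T[:3,3]=s["eef_pos"]
        c["extrinsics"]=T@np.array(c["mount"])
    return c
def ray(c,u,v):
    K=np.array(c["camera_matrix"]);k=c["k1"]
    d=np.array([(u-K[0,2])/K[0,0],(v-K[1,2])/K[1,1]]);p=d.copy()
    for _ in range(30): p=d/(1+k*(p@p))
    E=np.array(c["extrinsics"]);return E[:3,3],E[:3,:3]@np.array([p[0],p[1],1])
def onz(c,u,v,z):
    o,d=ray(c,u,v);return o+d*(z-o[2])/d[2]
def proj(c,P):
    E=np.array(c["extrinsics"]);p=E[:3,:3].T@(np.array(P)-E[:3,3]);p=p[:2]/p[2]
    p=p*(1+c["k1"]*(p@p));K=np.array(c["camera_matrix"]);return K[0,0]*p[0]+K[0,2],K[1,1]*p[1]+K[1,2]
def tri(c1,a,c2,b):
    o,d=ray(c1,*a);O,D=ray(c2,*b);d/=np.linalg.norm(d);D/=np.linalg.norm(D)
    t=np.linalg.lstsq(np.c_[d,-D],O-o,rcond=None)[0];p,q=o+d*t[0],O+D*t[1];return (p+q)/2,np.linalg.norm(p-q)
def save(n,f):
    c=cam(n);cv2.imwrite(f,c["img"][:,:,::-1]);np.save(f[:-4],c,allow_pickle=True);return c
def load(f): return np.load(f,allow_pickle=True).item()
E
python3 - <<'E'
from h import *
for n in("top","side"):
    c=save(n,f"pics/{n}0.png");print(n,np.array(c["extrinsics"]).round(2).tolist(),c["camera_matrix"],c["k1"])
print(sensors.read_state())
E
```

```text
top [[0.02, -0.99, 0.1, 374.54], [-1.0, -0.02, 0.01, 18.2], [-0.0, -0.1, -0.99, 1709.37], [0.0, 0.0, 0.0, 1.0]] [[508.98167888   0.         282.02018025]
 [  0.         508.98167888 212.21727989]
 [  0.           0.           1.        ]] 0.06723409868899018
side [[0.93, -0.21, 0.3, 67.74], [-0.36, -0.52, 0.77, -1236.91], [-0.0, -0.83, -0.56, 1068.3], [0.0, 0.0, 0.0, 1.0]] [[493.85367704   0.         281.52109195]
 [  0.         493.85367704 207.25728998]
 [  0.           0.           1.        ]] -0.1690501086054868
{'t': 0.1, 'q': array([ 1.05270009e+00,  3.78033540e-01,  7.97898333e-02,  1.27443862e+00,
       -1.25638053e-05,  1.46049601e+00]), 'qvel': array([-0.00053305, -0.00098205,  0.00393043,  0.00137589,  0.00016729,
        0.00129851]), 'joint_efforts': array([ 1.52663575e-03, -4.64691067e+01,  2.70584375e+01,  1.20001376e-02,
       -8.61839794e-05, -6.66253229e-06]), 'eef_pos': array([227.74009384, 527.3305551 , 230.4412309 ]), 'orientation': array([ 2.02487974e-01,  9.79284295e-01, -8.98778499e-04, -2.85464337e-04]), 'wrist_force': array([0.22762638, 0.16472329, 0.26103776]), 'moment': array([ 0.01692965,  0.00899877, -0.04492277]), 'grasp_force': 0.0, 'grip_width': 0.9969205617930069}
```

View pics/top0.png

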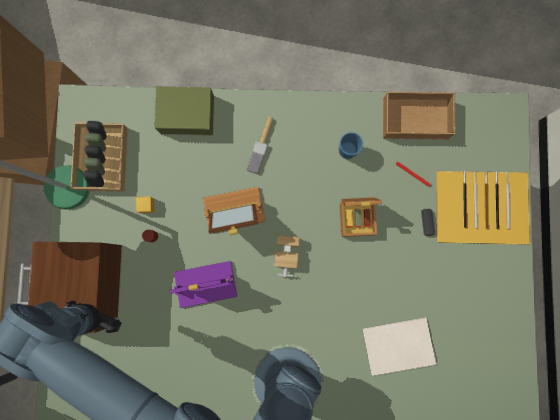

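View pics/side0.png

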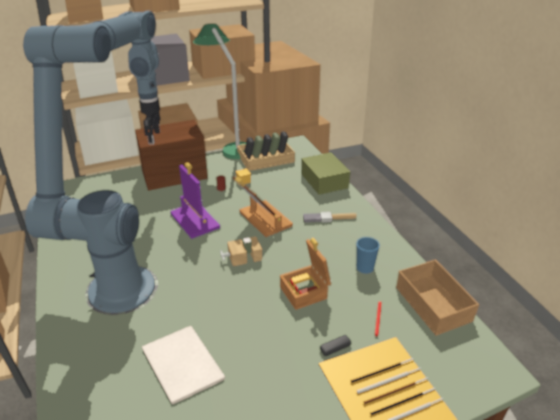

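Two images: the real case is at top (359,217) with its open lid on its far edge. The real mirror is at top (235,212), leaning toward the robot, with its knob near (234,231). Things that could be mistaken for them:
- Purple stand at top (205,285): to be left alone.
- Open tray at (420,115): no lid or knob.
- Seal rack at (100,157).
- Green box at (184,110).

I choose the wooden pair and check both in a close crop.

```bash
python3 - <<'E'
from h import *
t=load("pics/top0.npy");s=load("pics/side0.npy")
f=lambda i,x,y,w,h:cv2.resize(np.ascontiguousarray(i[y:y+h,x:x+w,::-1]),(400,300),interpolation=cv2.INTER_CUBIC)
A=np.vstack([np.hstack([f(t["img"],195,180,80,60),f(t["img"],325,187,80,60)]),np.hstack([f(s["img"],232,180,80,60),f(s["img"],270,230,100,75)])])
cv2.imwrite("pics/crop.png",A)
for n,c in(("top",t),("side",s)):
    hsv=cv2.cvtColor(c["img"],cv2.COLOR_RGB2HSV)
    m=cv2.inRange(hsv,(17,140,150),(32,255,255))
    k,l,st,ce=cv2.connectedComponentsWithStats(m)
    print(n,[(st[i].tolist(),ce[i].round(1).tolist()) for i in range(1,k) if 5<st[i,4]<3000])
E
```

```text
top [([136, 197, 15, 15, 208], [143.5, 204.0]), ([360, 201, 10, 5, 47], [364.8, 203.0]), ([211, 202, 46, 10, 69], [234.3, 206.4]), ([346, 209, 8, 17, 106], [349.0, 216.9]), ([229, 227, 8, 7, 38], [232.7, 230.4]), ([348, 227, 25, 7, 108], [361.1, 230.4]), ([190, 284, 7, 6, 32], [192.9, 286.7])]
side [([185, 162, 6, 7, 27], [187.7, 165.0]), ([237, 172, 13, 12, 117], [243.2, 177.8]), ([278, 218, 3, 3, 7], [279.0, 218.7]), ([310, 240, 6, 10, 30], [313.2, 244.1]), ([292, 272, 18, 12, 45], [301.8, 276.8]), ([288, 282, 10, 13, 24], [292.3, 288.1]), ([383, 362, 16, 7, 22], [391.2, 364.9]), ([350, 362, 64, 24, 181], [383.3, 373.0]), ([357, 371, 73, 40, 668], [398.9, 390.0]), ([369, 391, 69, 28, 338], [408.7, 403.4]), ([401, 402, 54, 18, 516], [432.1, 413.3])]
```

View pics/crop.png

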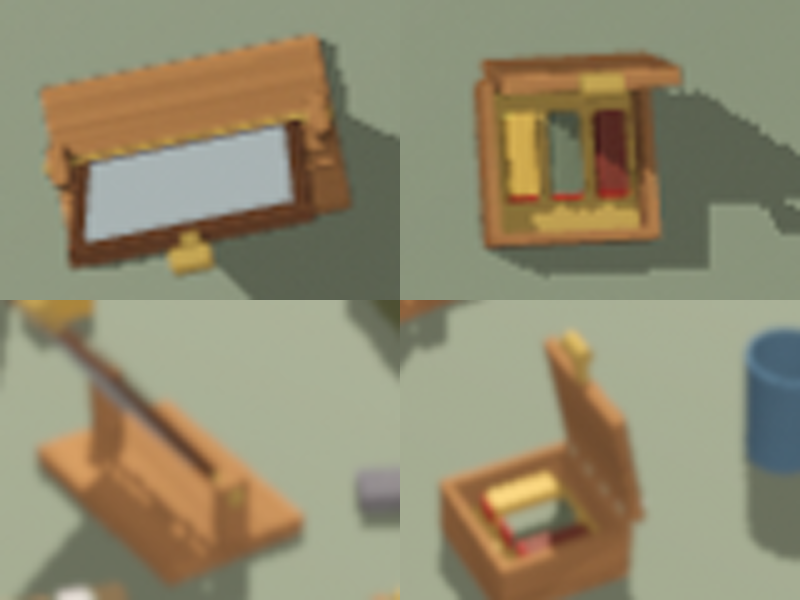

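The crop confirms the choice. The wooden mirror leans toward the robot with its brass knob at top (233,231), side ~(244,183). The case is open with the lid knob at top (365.2,203.4), side (313.3,244).

```bash
python3 - <<'E'
from h import *
t=load("pics/top0.npy");s=load("pics/side0.npy")
P,e=tri(t,(365,203.3),s,(313.4,243.9));print("lidknob",P.round(1),e)
T=lambda x,y,X,Y,z:onz(t,X+x/5,Y+y/5,z)
fl,fr,bl=T(88,245,325-0,187,50),T(259,237,325,187,50),T(80,85,325,187,50)
print("rim",fl.round(1),fr.round(1),bl.round(1),np.linalg.norm(fr-fl),np.linalg.norm(bl-fl))
d=(fl-fr)/np.linalg.norm(fl-fr);print("yaw case y-axis",np.arctan2(-d[0],d[1]))
x=np.array([d[1],-d[0],0]);h=(fl+fr)/2+x*110;print("hinge",h.round(1)); v=P-h; print("knob rel",v@x,v@d,v[2],np.hypot(v@x,v[2]-0),"lid",np.arctan2(v[2],-(v@x))-np.arctan2(6,140))
M=T(190,253,195,180,198);print("mknob top z198",M.round(1)); P,e=tri(t,(233,230.6),s,(244,183));print("tri",P.round(1),e)
bl,br,fr=T(42,92,195,180,16),T(318,37,195,180,16),T(350,208,195,180,16)
print(bl.round(1),br.round(1),fr.round(1),np.linalg.norm(bl-br),np.linalg.norm(br-fr))
d=(bl-br)/np.linalg.norm(bl-br);x=np.array([d[1],-d[0],0]);print("yaw",np.arctan2(-d[0],d[1]))
c=(bl+fr)/2;print("base c",c.round(1)); v=M-c;print("knob rel",v@x,v@d)
for n in ("mount",):
  w=save("wrist","pics/w0.png");print(w["camera_matrix"],w["k1"],np.array(w["mount"]).round(2).tolist())
E
```

```text
lidknob [ 561.3 -222.4  181.2] 1.5721819848882557
rim [ 469.4 -171.2   50. ] [ 477. -282.   50.] [ 574.2 -165.    50. ] 111.1116969922413 105.00071598761878
yaw case y-axis 0.0686844091561497
hinge [ 582.9 -219.1   50. ]
knob rel -21.861967354850027 -1.8809926243150308 131.23174194466918 133.04027852668068 lid 1.3628907823727014
mknob top z198 [470.2 171.4 198. ]
tri [473.6 172.1 184.5] 5.276419806332776
[587.6 292.2  16. ] [628.8 108.3  16. ] [513.9  84.   16. ] 188.37584604387249 117.37314566063763
yaw 0.22004147389464088
base c [550.8 188.1  16. ]
knob rel -82.33473385849845 1.2858733154873228
[[320.06627864   0.         281.66095326]
 [  0.         320.06627864 206.29856886]
 [  0.           0.           1.        ]] -0.0725588909646451 [[0.0, -0.96, -0.29, 76.36], [1.0, 0.0, 0.0, -0.59], [-0.0, -0.29, 0.96, -141.8], [0.0, 0.0, 0.0, 1.0]]
```

{"api": "carry_out", "payload": {"deltas": [[0,0,-50,-9.1,-1],[0,0,-50,-9.1,-1],[0,0,-50,-9.1,-1],[-19.7,-55,0,0,-1],[-19.7,-55,0,0,-1]]}}

```text
t: 0.78
eef_pos: [276.0, 420.8, 381.8]
orientation: [-0.035, 0.999, 0.001, 0.001]
wrist_force: [1.5, -1.0, -0.9]
grip_width: 0.998
grasp_force: 0.0
```

{"api": "carry_out", "payload": {"deltas": [[-19.7,-55,0,0,-1],[-19.7,-55,0,0,-1],[-19.7,-55,0,0,-1],[-19.7,-55,0,0,-1],[-19.7,-55,0,0,-1]]}}

```text
t: 1.4
eef_pos: [392.3, 151.4, 381.2]
orientation: [-0.034, 0.999, 0.0, 0.0]
wrist_force: [1.3, 1.0, 0.0]
grip_width: 0.998
grasp_force: 0.0
```

{"api": "carry_out", "payload": {"deltas": [[-19.7,-55,0,0,-1],[-19.7,-55,0,0,-1],[-19.7,-55,0,0,-1],[-19.7,-55,0,0,-1],[-19.7,-55,0,0,-1]]}}

```text
t: 2.02
eef_pos: [509.5, -116.2, 381.1]
orientation: [-0.034, 0.999, 0.0, 0.0]
wrist_force: [-0.2, 0.5, 0.2]
grip_width: 1.002
grasp_force: 0.0
```

{"api": "carry_out", "payload": {"deltas": [[-19.7,-55,0,0,-1],[-19.7,-55,0,0,-1],[0,0,50,0,-1],[0,0,0,0,-1]]}}

```text
t: 2.52
eef_pos: [551.0, -219.4, 322.6]
orientation: [-0.034, 0.999, 0.005, -0.009]
wrist_force: [-0.8, 0.3, -0.8]
grip_width: 1.002
grasp_force: 0.0
```

```bash
python3 - <<'E'
from h import *
w=save("wrist","pics/w1.png")
print(sensors.read_state()["eef_pos"],sensors.read_state()["orientation"])
hsv=cv2.cvtColor(w["img"],cv2.COLOR_RGB2HSV)
m=cv2.inRange(hsv,(17,130,130),(32,255,255))
k,l,st,ce=cv2.connectedComponentsWithStats(m)
print([(st[i].tolist(),ce[i].round(1).tolist()) for i in range(1,k) if 60<st[i,4]])
print(proj(w,[561,-222,188]))
E
```

```text
[ 553.46364864 -220.14997867  328.04483541] [-0.03420664  0.99940309  0.00248136 -0.00414794]
[([0, 90, 103, 158, 13107], [51.7, 166.2]), ([242, 119, 70, 69, 2920], [281.0, 154.4]), ([263, 201, 28, 7, 144], [276.6, 204.0]), ([518, 200, 42, 8, 89], [533.9, 203.5]), ([0, 213, 5, 28, 75], [1.1, 230.0])]
(np.float64(276.0687089101233), np.float64(210.14860483635002))
```

View pics/w1.png

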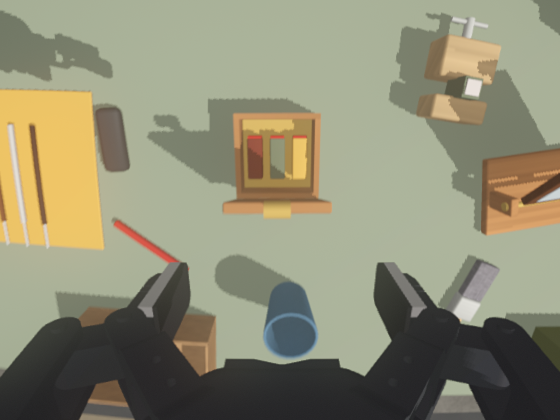

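The wrist view shows the case with its lid upright and the brass knob at (277,210), against a predicted (276,210). The fingers are aligned with the hinge.

```bash
python3 - <<'E'
from h import *
w=load("pics/w1.npy");t=load("pics/top0.npy");s=load("pics/side0.npy")
for c,a in((t,(365,203.5)),(s,(313.4,243.9))): print(tri(w,(277,209.5),c,a))
# rim corners front (z=50): outer
fl,fr=onz(w,320,114,50),onz(w,234,114,50);print(fl.round(1),fr.round(1),np.linalg.norm(fl-fr))
d=(fl-fr)/np.linalg.norm(fl-fr);x=np.array([d[1],-d[0],0]);print(np.arctan2(-d[0],d[1]),((fl+fr)/2+110*x).round(1))
E
```

```text
(array([ 560.32908281, -221.36986556,  188.59709743]), np.float64(0.46772116587386964))
(array([ 561.9342672 , -220.90490914,  180.04965513]), np.float64(1.5274542141090854))
[ 473. -173.   50.] [ 480.3 -280.8   50. ] 108.04606005050283
0.06744942969589908 [ 586.4 -219.5   50. ]
```

{"api": "carry_out", "payload": {"deltas": [[-7,-1.5,40,0,-1],[0,0,40,0,-1],[0,0,40,0,-1],[0,0,39,0,-1],[0,0,0,0,-1]]}}

```text
t: 3.2
eef_pos: [563.7, -221.9, 173.6]
orientation: [-0.035, 0.999, -0.0, 0.0]
wrist_force: [0.8, -0.0, 0.3]
grip_width: 0.996
grasp_force: 0.0
```

{"api": "carry_out", "payload": {"deltas": [[0,0,0,0,1],[0,0,0,0,1],[0,0,0,0,1],[0,0,0,0,1],[0,0,0,0,1]]}}

```text
t: 3.82
eef_pos: [563.7, -221.4, 173.9]
orientation: [-0.035, 0.999, 0.001, 0.001]
wrist_force: [-1.1, 3.7, 6.3]
grip_width: 0.263
grasp_force: 59.4
```

{"api": "carry_out", "payload": {"deltas": [[15.5,0,3.6,0,1],[14.9,0,5.3,0,1],[14.2,0,6.9,0,1],[13.4,0,8.5,0,1],[0,0,0,0,1]]}}

```text
t: 4.45
eef_pos: [504.2, -225.5, 149.0]
orientation: [-0.034, 0.999, 0.001, 0.0]
wrist_force: [-3.1, 4.2, 8.5]
grip_width: 0.265
grasp_force: 60.8
```

{"api": "carry_out", "payload": {"deltas": [[12.2,0,9.9,0,1],[11.2,0,11.4,0,1],[9.8,0,12.5,0,1],[8.3,0,13.4,0,1],[0,0,0,0,1]]}}

```text
t: 5.08
eef_pos: [462.1, -228.3, 100.5]
orientation: [-0.034, 0.999, 0.001, -0.001]
wrist_force: [-5.4, 3.0, 4.2]
grip_width: 0.264
grasp_force: 62.7
```

{"api": "carry_out", "payload": {"deltas": [[6.7,0,14.4,0,1],[5.1,0,15,0,1],[3.3,0,15.4,0,1],[0,0,0,0,1]]}}

```text
t: 5.58
eef_pos: [447.4, -229.4, 55.5]
orientation: [-0.034, 0.999, 0.001, -0.001]
wrist_force: [-6.2, 2.7, 3.9]
grip_width: 0.267
grasp_force: 63.5
```

{"api": "carry_out", "payload": {"deltas": [[1,0,8,0,1],[0.6,0,7.8,0,1],[0,0,0,0,1]]}}

```text
t: 5.95
eef_pos: [445.9, -229.5, 40.1]
orientation: [-0.034, 0.999, 0.001, -0.001]
wrist_force: [-5.7, 2.7, 2.8]
grip_width: 0.265
grasp_force: 63.5
```

{"api": "carry_out", "payload": {"deltas": [[0,0,2,0,1],[0,0,0,0,1]]}}

```text
t: 6.2
eef_pos: [445.9, -229.5, 39.3]
orientation: [-0.034, 0.999, 0.001, -0.001]
wrist_force: [-8.9, 3.5, 9.6]
grip_width: 0.262
grasp_force: 64.4
```

{"api": "carry_out", "payload": {"deltas": [[0,0,2,0,1],[0,0,0,0,1]]}}

```text
t: 6.45
eef_pos: [446.0, -229.6, 38.9]
orientation: [-0.034, 0.999, 0.0, -0.001]
wrist_force: [-12.9, 6.2, 24.7]
grip_width: 0.267
grasp_force: 66.1
```

{"api": "carry_out", "payload": {"deltas": [[0,0,2,0,1],[0,0,0,0,1]]}}

```text
t: 6.7
eef_pos: [446.0, -229.7, 38.5]
orientation: [-0.034, 0.999, 0.0, -0.001]
wrist_force: [-17.1, 8.7, 38.5]
grip_width: 0.263
grasp_force: 67.7
```

The pushback shows the lid is shut. I'll take off the pressure, release and lift.

{"api": "carry_out", "payload": {"deltas": [[0,0,-4,0,1],[0,0,0,0,1],[0,0,0,0,-1],[0,0,0,0,-1],[0,0,0,0,-1]]}}

```text
t: 7.32
eef_pos: [448.1, -230.9, 38.6]
orientation: [-0.034, 0.999, -0.0, 0.001]
wrist_force: [0.2, -0.7, 0.1]
grip_width: 0.889
grasp_force: 0.0
```

{"api": "carry_out", "payload": {"deltas": [[0,0,0,0,-1],[0,0,-20,0,-1],[0,0,-50,0,-1],[0,0,-60,0,-1],[0,0,-60,0,-1]]}}

```text
t: 7.95
eef_pos: [446.9, -230.2, 229.9]
orientation: [-0.034, 0.999, 0.0, -0.0]
wrist_force: [0.9, -0.6, -0.4]
grip_width: 1.004
grasp_force: 0.0
```

{"api": "carry_out", "payload": {"deltas": [[-4.6,40,-46,0,-1],[-4.6,40,-46,0,-1],[-4.6,60,0,0,-1],[-4.6,60,0,0,-1],[-4.6,60,0,0,-1]]}}

```text
t: 8.57
eef_pos: [452.2, 32.3, 320.4]
orientation: [-0.034, 0.999, 0.0, 0.001]
wrist_force: [1.2, -0.5, 0.0]
grip_width: 0.998
grasp_force: 0.0
```

{"api": "carry_out", "payload": {"deltas": [[-4.6,60,0,0,-1],[-4.6,60,0,0,-1],[-4.6,20,0,-8.7,-1],[0,0,0,0,-1],[0,0,0,0,-1]]}}

```text
t: 9.2
eef_pos: [456.4, 170.6, 320.1]
orientation: [-0.109, 0.994, -0.0, -0.0]
wrist_force: [-0.1, -0.3, -1.1]
grip_width: 1.0
grasp_force: 0.0
```

```bash
python3 - <<'E'
from h import *
w=save("wrist","pics/w2.png");top=save("top","pics/top1.png");side=save("side","pics/side1.png")
print(sensors.read_state()["eef_pos"],sensors.read_state()["orientation"])
hsv=cv2.cvtColor(w["img"],cv2.COLOR_RGB2HSV)
m=cv2.inRange(hsv,(17,130,130),(32,255,255))
k,l,st,ce=cv2.connectedComponentsWithStats(m)
print([(st[i].tolist(),ce[i].round(1).tolist()) for i in range(1,k) if 60<st[i,4]])
print(proj(w,[465,171,198]))
f=lambda i,x,y,w,h:cv2.resize(np.ascontiguousarray(i[y:y+h,x:x+w,::-1]),(300,225),interpolation=cv2.INTER_CUBIC)
A=np.vstack([cv2.resize(w["img"][:,:,::-1],(500,375)),np.zeros((225,500,3),np.uint8)])
B=np.vstack([f(side["img"],260,230,100,75),f(top["img"],325,187,80,60),np.zeros((150,300,3),np.uint8)])
cv2.imwrite("pics/c2.png",np.hstack([A,B]))
E
```

```text
[456.49999056 170.18409284 320.26865952] [-1.08782470e-01  9.94065578e-01 -3.54307072e-05  1.15084729e-06]
[([472, 24, 35, 14, 205], [490.0, 27.9]), ([467, 39, 37, 11, 164], [487.3, 45.5]), ([437, 254, 48, 39, 774], [454.0, 268.5])]
(np.float64(279.40437717916296), np.float64(210.45310063800773))
```

View pics/c2.png

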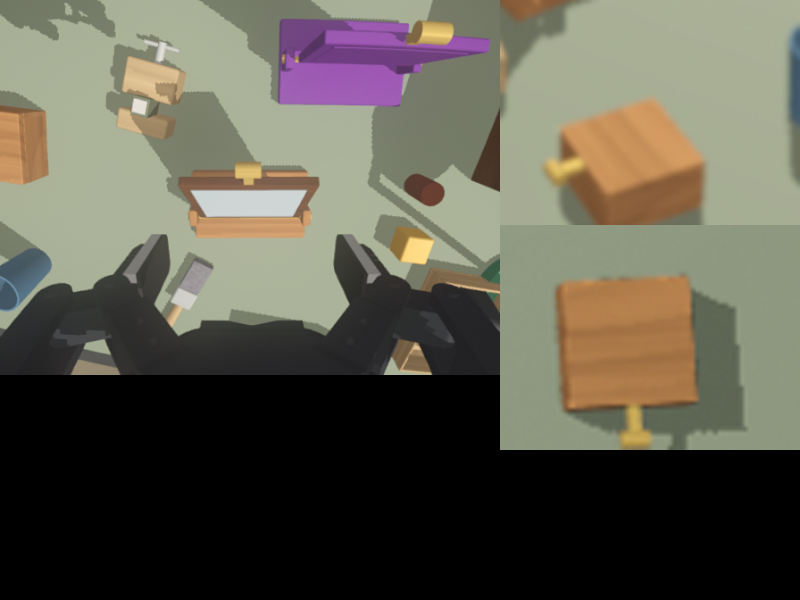

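The case is shut in both views. The mirror knob is at wrist (278,191), and the mirror is parallel to the finger line. Next I measure the knob and the hinge.

```bash
python3 - <<'E'
from h import *
w=load("pics/w2.npy");t=load("pics/top0.npy")
hsv=cv2.cvtColor(w["img"],cv2.COLOR_RGB2HSV)[170:215,240:320]
m=cv2.inRange(hsv,(17,90,110),(32,255,255));k,l,st,ce=cv2.connectedComponentsWithStats(m)
print([((st[i,:2]+[240,170]).tolist(),st[i,2:].tolist(),(ce[i]+[240,170]).round(1).tolist()) for i in range(1,k) if 20<st[i,4]])
P,e=tri(w,(277.8,191),t,(233,230.8));print(P.round(1),e)
for z in(192,198):print(onz(w,277.8,191,z).round(1),onz(t,233,230.8,z).round(1))
# base plate +x edge corners at z=16 in wrist view, post ends
a,b=onz(w,196*1.12,237*1.12,16),onz(w,304*1.12,237*1.12,16);print("far edge",a.round(1),b.round(1),np.linalg.norm(a-b))
d=(b-a)/np.linalg.norm(b-a);x=np.array([d[1],-d[0],0]);print("yaw",np.arctan2(-d[0],d[1]))
h=(a+b)/2-60*x;print("hinge",h.round(1));v=P-h;print("rel",v@x,v@d)
s=sensors.read_state();Rm=R.from_quat(s["orientation"]).as_matrix();print("tool delta",(Rm.T@(P-[0,0,19]-s["eef_pos"])).round(1))
E
```

```text
[([263, 181], [30, 26, 639], [277.5, 191.7])]
[473.8 175.4 104.3] 11.311074165616484
[449.8 166.2 192. ] [469.9 172.  192. ]
[448.3 165.9 198. ] [469.6 171.4 198. ]
far edge [630.3 110.9  16. ] [589.5 294.4  16. ] 187.95211471728027
yaw 0.21902632570112118
hinge [551.3 189.6  16. ]
rel -78.78494238533808 2.9981311311909726
tool delta [-18.    1.4 235. ]
```

Since the first picture the mirror has fallen to its stop: the knob is now about (447,166,198), which matches −0.65 rad from the hinge at (551,190).

{"api": "carry_out", "payload": {"deltas": [[10.7,-2,40,0,-1],[0,0,40,0,-1],[0,0,40,0,-1],[0,0,20,0,-1],[0,0,0,0,-1]]}}

```text
t: 9.98
eef_pos: [445.0, 165.8, 178.8]
orientation: [-0.109, 0.994, -0.0, -0.002]
wrist_force: [-0.1, 0.2, 0.9]
grip_width: 1.004
grasp_force: 0.0
```

```bash
python3 - <<'E'
from h import *
w=save("wrist","pics/w3.png");s=sensors.read_state();print(s["eef_pos"],s["wrist_force"])
p=s["eef_pos"]+[0,0,19];u=proj(w,p);print("grasp pt px",u)
cv2.imwrite("pics/w3c.png",w["img"][100:400,130:430,::-1].repeat(2,0).repeat(2,1))
E
```

```text
[446.0967041  166.19158698 180.16189779] [-0.70705792 -0.16882324  0.13081122]
grasp pt px (np.float64(281.03401532588873), np.float64(294.29864041734163))
```

View pics/w3c.png

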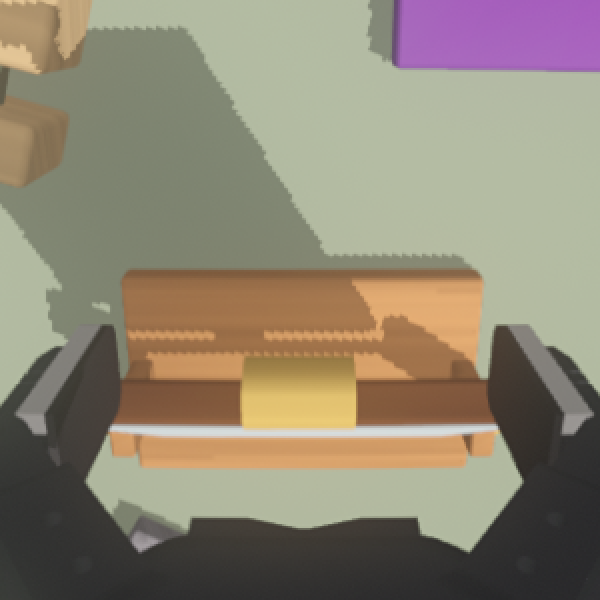

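The knob centre is at (279,296) and the grasp point projects to (281,294), so it sits between the pads. Closing.

{"api": "carry_out", "payload": {"deltas": [[0,0,0,0,1],[0,0,0,0,1],[0,0,0,0,1],[0,0,0,0,1],[0,0,0,0,1]]}}

```text
t: 10.65
eef_pos: [447.4, 165.2, 181.2]
orientation: [-0.11, 0.994, -0.002, 0.001]
wrist_force: [0.1, -6.1, 5.4]
grip_width: 0.267
grasp_force: 59.0
```

{"api": "carry_out", "payload": {"deltas": [[-11.9,0,-8.3,0,1],[-12.7,0,-7.5,0,1],[-13.2,0,-6.3,0,1],[-13.6,0,-5.2,0,1],[0,0,0,0,1]]}}

```text
t: 11.28
eef_pos: [496.6, 176.2, 207.5]
orientation: [-0.11, 0.994, -0.002, -0.001]
wrist_force: [-1.5, -5.8, 1.6]
grip_width: 0.268
grasp_force: 60.6
```

{"api": "carry_out", "payload": {"deltas": [[-14,0,-4.1,0,1],[-14.4,0,-2.9,0,1],[-14.5,0,-1.8,0,1],[-14.6,0,-0.6,0,1],[0,0,0,0,1]]}}

```text
t: 11.9
eef_pos: [553.4, 188.9, 217.2]
orientation: [-0.11, 0.994, -0.002, -0.0]
wrist_force: [-1.2, -5.6, 2.8]
grip_width: 0.265
grasp_force: 62.6
```

{"api": "carry_out", "payload": {"deltas": [[0,0,0,0,1],[0,0,0,0,1],[0,0,0,0,1],[0,0,0,0,1]]}}

```text
t: 12.4
eef_pos: [552.6, 188.7, 217.2]
orientation: [-0.11, 0.994, -0.002, -0.0]
wrist_force: [-0.9, -6.6, 2.9]
grip_width: 0.266
grasp_force: 62.5
```

```bash
python3 - <<'E'
from h import *
w=save("wrist","pics/w4.png");top=save("top","pics/top2.png");side=save("side","pics/side2.png")
s=sensors.read_state();p=s["eef_pos"];print(p,s["wrist_force"],s["grip_width"])
x=np.array([np.cos(.2195),np.sin(.2195)]);r=p[:2]-[551.3,189.6];print("rel hinge",r@x,r@[-x[1],x[0]])
print("grasp px",proj(w,p+[0,0,19]))
f=lambda i,x,y,w,h:cv2.resize(np.ascontiguousarray(i[y:y+h,x:x+w,::-1]),(400,300),interpolation=cv2.INTER_CUBIC)
cv2.imwrite("pics/c4.png",np.vstack([np.hstack([f(w["img"],130,150,300,225),f(side["img"],225,150,120,90)]),np.hstack([f(top["img"],200,170,80,60),f(side["img"],260,230,100,75)])]))
E
```

```text
[552.55537509 188.66738051 217.19596861] [ 0.13285826 -5.81585555  2.32668011] 0.2663357783506364
rel hinge 1.0221840668275846 -1.1835900688552927
grasp px (np.float64(280.50133768851845), np.float64(290.41084177695257))
```

View pics/c4.png

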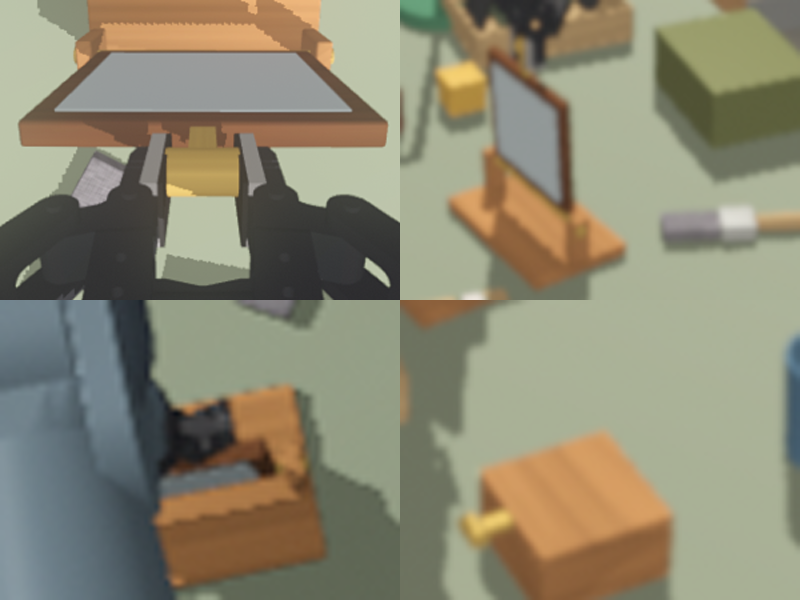

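```bash
python3 - <<'E'
from h import *
w=load("pics/w4.npy");side=load("pics/side2.npy")
x=np.array([np.cos(.2195),np.sin(.2195),0])
h=np.array([551.3,189.6,0])
for r,z in((241.5,205),(259.5,205),(296.5,243),(285,243)): q=onz(w,282,r,z);print(r,q.round(1),((q-h)@x).round(1))
# side: right edge of mirror frame, bottom & top (outer corners)
P=lambda t,y,z:proj(side,h+x*180*np.sin(t)*(z/180)+np.array([-x[1],x[0],0])*y+[0,0,55+z*np.cos(t)])
for t in(-.08,0,.08):print(t,np.round([P(t,-75,10),P(t,-75,150),P(t,75,150)],1).tolist())
E
```

```text
241.5 [542.8 187.1 205. ] -8.8
259.5 [552.9 189.3 205. ] 1.5
296.5 [551.1 189.  243. ] -0.3
285 [545.8 187.8 243. ] -5.8
-0.08 [[274.6, 214.3], [271.4, 181.6], [248.7, 163.9]]
0 [[274.8, 214.3], [274.3, 180.5], [251.6, 162.9]]
0.08 [[275.0, 214.2], [277.2, 179.6], [254.4, 162.1]]
```

All the measurements put the mirror slightly toward the robot, about −0.02 to −0.04 rad. I nudge it by 5 mm and let it settle.

{"api": "carry_out", "payload": {"deltas": [[-2.5,0,0,0,1],[-2.5,0,0,0,1],[0,0,0,0,1],[0,0,0,0,1],[0,0,0,0,1]]}}

```text
t: 13.18
eef_pos: [557.1, 189.7, 217.2]
orientation: [-0.109, 0.994, -0.002, -0.001]
wrist_force: [-1.8, -5.4, 2.9]
grip_width: 0.266
grasp_force: 62.8
```

{"api": "carry_out", "payload": {"deltas": [[0,0,0,0,1],[0,0,0,0,1],[0,0,0,0,1]]}}

```text
t: 13.55
eef_pos: [557.1, 189.7, 217.2]
orientation: [-0.109, 0.994, -0.002, -0.001]
wrist_force: [-1.1, -6.9, 4.0]
grip_width: 0.268
grasp_force: 62.8
```

```bash
python3 - <<'E'
from h import *
w=save("wrist","pics/w5.png");side=save("side","pics/side3.png")
s=sensors.read_state();print(s["eef_pos"],s["wrist_force"],s["grip_width"],s["grasp_force"],s["qvel"].round(3))
f=lambda i,x,y,w,h:cv2.resize(np.ascontiguousarray(i[y:y+h,x:x+w,::-1]),(400,300),interpolation=cv2.INTER_CUBIC)
cv2.imwrite("pics/c5.png",np.hstack([f(w["img"],130,150,300,225),f(side["img"],245,155,48,64)*1]))
E
```

```text
[557.07350207 189.65595935 217.2562506 ] [-1.73771144 -6.17179462  3.92630041] 0.26227196021840293 62.75350034236908 [-0.001 -0.     0.    -0.    -0.001 -0.001]
```

View pics/c5.png

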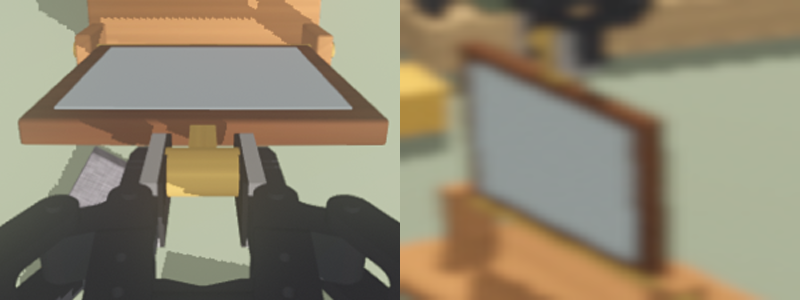

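The picture shows the mirror held upright: in the side view its near edge is vertical, with top and bottom both at about column 276. It is at rest and gripped, and the lid was shut when last seen. Handing in.

```bash
python3 -c "
from h import *
print(workorder.close_job())"
```

```text
the job is handed in; nothing more can be done
None
```

The job is handed in: the case lid was lowered gently until shut, and the mirror is held still and upright by the fingers, about 0.01 rad from its balance point by my side-view measurement; I saw nothing else moved, and no verdict came back.

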